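# Lay out the bench for cementing a heel

### The job

Lay the bench out for cementing a heel: stand the cement jar fully down in its round weighted base, stand the small dropper bottle in the hole of the wooden block, lay the glue brush in the notches of the metal brush rest with its bristles over the drip end, and seat the stacked-leather heel flat in its horseshoe nest, round back against the round end. Do not tip the jar or the bottle over on the way.

Things in the scene. Friction and masses are not known exactly. Their poses are not given: they have to be found in the camera images.
- jar_mid (a point): Centre, half-way up, of the cement jar: brown round jar, black screw cap, yellow and red band, standing on the bare bench before the robot (not the one on the sacking far left), about 0.34 kg. Body 66 mm in diameter from the foot to 71 mm up, cap 54 mm in diameter above that, 88 mm high in all; this point is 44 mm above the foot, z along the jar's axis.
- bottle_mid (a point): Centre, half-way up, of the small dropper bottle: brown, round, 33 mm in diameter up to about 62 mm, then a narrower black neck and rubber bulb, 102 mm high in all, upright on the bench, about 0.07 kg; this point is 51 mm above its foot, z along its axis.
- brush_mid (a point): Centre of the flat glue brush lying on the bench: wooden handle, metal ferrule, dark bristles; 163 mm long, up to 25 mm wide, 10 mm thick, 0.03 kg. Half-way along, 5 mm above its underside. Its y axis runs along the brush to the handle end; bristles at -y (-82 to -50 mm), ferrule to -30 mm, then handle, 12 to 25 mm wide. Grip it here across its width.
- brush_tip (a point): The bristle end of the same brush, 80 mm from brush_mid.
- heel_mid (a point): Centre, half-way up (17 mm), of the stacked-leather heel: D-shaped brown block 62 mm long (x), 56 mm wide (y), 34 mm high, 0.09 kg, small brass nails on top. x points to its round back (half circle of radius 28 mm, centred 3 mm ahead of this point); the flat breast is at x = -31 mm. Grip its parallel sides, y = +-28 mm, which run from x = -31 to +3 mm.
- jar_base: Weighted base for the jar: dark steel, a round dish 108 mm wide at the foot and 27 mm high with a flared mouth 83 mm wide that narrows to 75 mm; fixed to the bench. Origin: centre of its underside, on the bench; z up. The floor inside, on which the jar stands, is 6 mm above the origin.
- bottle_block: Holder for the dropper bottle: square light wood block 84 x 84 x 34 mm with one round hole in the middle of its top, 42 mm wide (50 mm at the chamfered mouth) and 24 mm deep; fixed. Origin: centre of its underside, on the bench, under the hole; the hole's floor is 10 mm above it.
- brush_rest: Bright metal brush rest, fixed: tray 146 x 64 mm, two uprights at x = -50 and +38 mm, each topped by a notch of bent rod for the brush, 32 mm wide in y at its floor, 52 mm at the mouth; notch floor 23 mm, rod tips 43 mm above the origin, between them nothing over 10 mm. Origin: on the bench under where the middle of the brush belongs; x runs along the brush to the drip end (brown stain), where the bristles belong.
- heel_nest: Nest for the heel, fixed: plywood board 104 x 98 x 10 mm with a horseshoe-shaped wooden fence 12 mm high (top 22 mm above the bench) that leaves about 4 mm round the heel, and two short steel dowels at the open end. Origin: on the bench under the point where heel_mid belongs; the pocket floor is 10 mm above it. x points to the round end of the pocket, the dowels are at -x.
There are look-alikes about, which are no part of the job. Of the things like the part that bears bottle_mid, leave any that is pink or yellow; of the rest the smaller one is meant.

How it is judged (in metres and radians):
At the end, for the whole second after the job is handed in: Jar, bottle and heel each on the floor of its own holder, within 10 mm of its centre, upright (heel within 0.25 rad of the nest's direction, round end to round end); brush level in both notches, its middle within 14 mm along and 12 mm across, bristles over the drip end; all at rest (horizontal distance between jar_mid and jar_base below 0.01 m and z of jar_mid in the frame of jar_base between 0.044 and 0.056 m and angle between jar_mid's own z axis and vertical below 0.15 rad and linear speed of each of cement_jar, primer_bottle, cement_brush, heel_block below 0.02 m/s and horizontal distance between bottle_mid and bottle_block below 0.01 m and z of bottle_mid in the frame of bottle_block between 0.055 and 0.067 m and angle between bottle_mid's own z axis and vertical below 0.2 rad and x of brush_mid in the frame of brush_rest between -0.014 and 0.014 m and y of brush_mid in the frame of brush_rest between -0.012 and 0.012 m and z of brush_mid in the frame of brush_rest between 0.022 and 0.036 m and x of brush_tip in the frame of brush_rest between 0.06 and 0.1 m and z of brush_tip in the frame of brush_rest between 0.018 and 0.04 m and horizontal distance between heel_mid and heel_nest below 0.01 m and z of heel_mid in the frame of heel_nest between 0.023 and 0.031 m and angle between the x axis of heel_mid and the x axis of heel_nest, either way round below 0.25 rad and angle between heel_mid's own z axis and vertical below 0.12 rad); the robot touches nothing.
It fails at once if the jar is tipped over (angle between jar_mid's own z axis and vertical above 0.8 rad).
It fails at once if the bottle is tipped over (angle between bottle_mid's own z axis and vertical above 0.8 rad).
It also fails if it takes over 109 s, if anything falls off the work surface, if the arm or the gripper's body presses on something with over 40 N, if the wrist force passes 120 N, or if a joint passes its speed limit or range.

### The arm

A 6-joint arm with a two-finger parallel gripper is mounted at the origin on a cart in front of the work surface, level with it; the furniture and walls round the work are solid. World frame = base frame: x ahead of the robot, y to its left, z up, the work surface at z = 0. Lengths are in mm, angles in rad, forces in N, time in s.
With the tool pointing down it reaches from about 225 to 875 mm from the base axis. Payload 3.4 kg.
Tool frame: the origin (TCP) lies on the mounting face of the last link; the fingertips stand 173 mm ahead of it and the grasp point (between the pads) lies 155 mm ahead of it (robot.nose_length is the distance from the TCP to the fingertips, in mm); z points along the fingers, y is the line along which they close (so a half turn about z gives the same grasp; the last joint's range is limited). The gripper opens to 85 mm and grips with 20 to 120 N. Pads are 22 mm wide; open, the fingers measure 114 mm over their backs; the gripper's body (76 mm by 85 mm) begins 54 mm behind the grasp point. The pads swing forward as they close: fully open they stand 13 mm farther back than shut.
Start: joints at [1.22, 0.276, 1.505, -0, 1.361, -0.121], TCP at [130.984, 559.9, 404.728] pointing down, gripper open.
Joint ranges: [-2.89, 2.89], [-0.75, 2.08], [0.22, 2.7], [-1.18, 4.32], [0.11, 2.71], [-2.7, 2.7]. Speed limits (rad/s): [2.57, 2.57, 3.14, 3.14, 3.14, 3.14].

### API

Orientations are given as [roll, pitch, yaw] about the fixed x, y, z axes, in that order (R = Rz(yaw) Ry(pitch) Rx(roll)).
In Python, from rig import monitor, cams, ticket, robot gives the robot as it stands. The module is installed in compiled form; this text tells all that it offers.
- The arm moves only by the tool send_rows, never from a script. Its argument "moves" is a list of rows, each a list of 6 numbers: the shift along the world's x, y, z each as a share of 200 mm, from -1 to 1, then the turn, a rotation vector about the world's x, y, z each as a share of 2 pi rad, from -1 to 1. A call has 1 to 8 rows; each row is the pose to reach, as a shift and turn from the pose commanded when the call began, turning the shorter way round; what a row does not reach only later rows make up. A row lasts 1/12 s, in which the tool goes at most 41.7 mm and 7.16 degrees, less where a joint would pass 70% of its speed; a pose out of reach is approached as far as the arm can. A call with a number of a shift or a turn outside -1 to 1 is refused whole. A call with a gripper value outside its range is refused whole. "jaw" is the finger opening in mm, from 0 to 85.4, set as the call begins (left out, the last holds). The fingers move at their own pace and stop on an object; "grip_force" is the grip in N (left out, the last holds). Time passes only in rows, so rows that repeat a pose let the fingers close. It gives the time, the measured TCP pose, the force, the opening and the grip force at its end, in the units of the state.
- monitor.read_state(): the state, without advancing time (a new reading comes with each control period).
- cams.camera(name): name is "scene" or "side" or "wrist"; returns a dict with "pixels" (400x640x3 uint8, red, green, blue), "depth" (400x640 float32, mm along the optical axis (not along the pixel's ray), 0 where there is no reading), "fov_y" (degrees; the focal length in pixels is half the picture's height over the tangent of half this angle, whatever the lens; pixels are square), "cx", "cy" (the principal point, pixels), "R" (3x3) and "t" (3): a world point X has camera coordinates R X + t. Camera axes: x right, y down, z forward; pixel columns grow to the right and rows downward; lengths in mm; the calibration is good to about 2 mm. The wrist camera is an equidistant fisheye: a pixel r from the principal point sees the ray r / f radians off the axis. A picture is of the moment at which its call begins.
- ticket.sign_off(): hands the job in; it is judged then, once.
Trained networks look in a picture, given as the dict that the camera call returned (one of the last four; its "shot" number tells which), for a name from the list of things; names that differ only in an ending like _2 or _b are one class to them, and where a whole thing is asked for, a point or a joint stands for the part that bears it (a point fixed in the world has none). Each returns a list of dicts, best first, with "conf" (0 to 1); they miss things now and then, are a little off and sometimes report something else, mostly with a low value. They report only what shows in the picture. A call takes as long as a camera call. They do not tell look-alikes from the thing itself.
- cams.trace(label, picture): "pixels" (400x640 bool, what is visible of it) and "centre" ([column, row] in pixels, amid what is visible of it).
The state is a dict: "time_s": time; "q": joint angles; "qd": joint speeds; "tau": joint torques, N m; "ee_pos": TCP position; "orientation": TCP orientation; "force": force on the tool from outside, world axes, zero at the start; "ft_torque": the same for the moment, N m; "gripper_width": opening from 0.0 (shut) to 1.0 (fully open); "gripper_force": force on a finger pad.
Only numpy, scipy, OpenCV 4.12 (cv2) and the standard library are available. Lean on these libraries where they do the work, as an engineer would, in place of code of your own. Each camera call takes 0.05 s, during which the arm holds its last target. There are 200 camera calls.

## Working session

There is one attempt and no reset: what is moved stays moved. The work goes in short steps, Python scripts to look and compute and a tool call to move; the robot and the scene stay as the last step left them, time stands still between calls to the robot, and variables do not carry over. Pictures are saved under pics/ and viewed, at most 14 in all, crops included, and the job is handed in when it is done.

Besides the shell and the picture viewer there is one more tool, called after "Call:" as name(argument=value, ...), one argument or row to a line, values as JSON. send_rows: Moves the arm, as the interface text tells. Its arguments: {"type":"object","properties":{"moves":{"type":"array","items":{"type":"array","items":{"type":"number","minimum":-1,"maximum":1}}},"jaw":{"type":"number"},"grip_force":{"type":"number"}},"required":["moves"]}

```bash
mkdir -p pics; cat > h.py <<'E'
import numpy as np, cv2
from rig import monitor, cams, ticket, robot
def pts(p, mask=None):
    """world points (N,3) of masked pixels for pinhole cameras"""
    f=200/np.tan(np.radians(p["fov_y"])/2); d=p["depth"]
    m=(d>0) if mask is None else mask&(d>0)
    v,u=np.nonzero(m); z=d[m]
    X=np.c_[(u-p["cx"])/f*z,(v-p["cy"])/f*z,z]
    return (X-p["t"])@p["R"], u, v
def save(p,n): cv2.imwrite(f"pics/{n}.png",p["pixels"][:,:,::-1])
E
python3 - <<'E'
from h import *
names=["jar_mid","bottle_mid","brush_mid","heel_mid","jar_base","bottle_block","brush_rest","heel_nest"]
for c in("scene","side"):
    p=cams.camera(c); save(p,c); np.savez(f"{c}.npz",**{k:p[k] for k in p})
    print(c,p["fov_y"],p["t"],(-p["R"].T@p["t"]).round())
    for n in names:
        for r in cams.trace(n,p):
            X,u,v=pts(p,r["pixels"])
            print(n,round(r["conf"],2),np.round(r["centre"]),len(X),np.median(X,0).round() if len(X) else "", X.min(0).round() if len(X) else "",X.max(0).round() if len(X) else "")
print(monitor.read_state())
E
```

```text
scene 47.44795331036383 [-428.0332069   198.13415245 1139.42029911] [ -111. -1012.   696.]
jar_mid 0.83 [265. 195.] 547 [420. 173.  54.] [348.  52.  -2.] [478. 341.  99.]
bottle_mid 0.74 [312. 270.] 822 [ 345. -258.   65.] [ 328. -312.   -6.] [ 437. -145.  137.]
bottle_mid 0.6 [354. 280.] 439 [ 423. -306.   43.] [ 411. -317.   -4.] [ 499. -219.   98.]
bottle_mid 0.6 [326. 296.] 511 [ 340. -330.   43.] [ 327. -340.   -5.] [ 427. -202.  100.]
brush_mid 0.66 [370. 233.] 224 [ 628. -123.    4.] [ 532. -136.   -6.] [691. -95.  10.]
heel_mid 0.58 [291. 227.] 413 [427.  18.  26.] [394.   1.  -6.] [494. 109.  36.]
jar_base 0.75 [327. 256.] 514 [ 452. -139.    9.] [ 346. -231.   -3.] [487. -64. 103.]
bottle_block 0.82 [244. 183.] 391 [426. 357.  25.] [399. 319.  -5.] [481. 413.  35.]
bottle_block 0.63 [377. 234.] 165 [ 645. -122.    5.] [ 533. -136.   -4.] [690. -91.  10.]
brush_rest 0.72 [407. 270.] 920 [ 607. -307.    2.] [ 536. -339.   -4.] [ 685. -264.   39.]
heel_nest 0.82 [334. 210.] 645 [598.  48.   8.] [540. -11.  -6.] [684. 103.  22.]
heel_nest 0.5 [376. 232.] 185 [ 642. -123.    4.]
[... 1069 characters left out ...]
.]
{'time_s': 0.9, 'q': array([ 1.21998882e+00,  2.75852507e-01,  1.50487415e+00,  1.07179986e-05,
        1.36069635e+00, -1.21001385e-01]), 'qd': array([-6.30259704e-04, -4.36132640e-05,  7.72362307e-04, -1.48612584e-03,
       -9.02888402e-04,  7.93100143e-04]), 'tau': array([-1.17923497e-05, -4.16640401e+01, -2.46104211e+01, -1.18336538e-04,
        6.07563970e-05, -1.52023955e-05]), 'ee_pos': array([130.98737651, 559.89571741, 404.76544087]), 'orientation': array([3.14142298e+00, 1.00714118e-05, 2.91178430e+00]), 'force': array([-0.01152819, -0.24213361,  0.91592588]), 'ft_torque': array([ 0.02952387, -0.03458893,  0.02416797]), 'gripper_force': 0.0, 'gripper_width': 0.9993814946940123}
```

```bash
python3 - <<'E'
import cv2
a=cv2.imread("pics/scene.png")[150:350,210:460]
b=cv2.imread("pics/side.png")[160:310,210:410]
cv2.imwrite("pics/sc_c.png",cv2.resize(a,(750,600),interpolation=cv2.INTER_CUBIC))
cv2.imwrite("pics/si_c.png",cv2.resize(b,(800,600),interpolation=cv2.INTER_CUBIC))
E
```

```text
(no output)
```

View pics/sc_c.png

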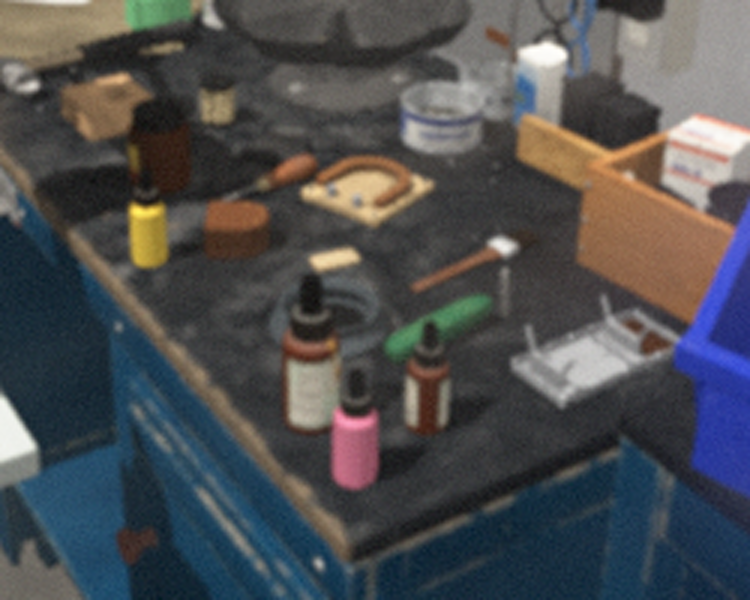

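View pics/si_c.png

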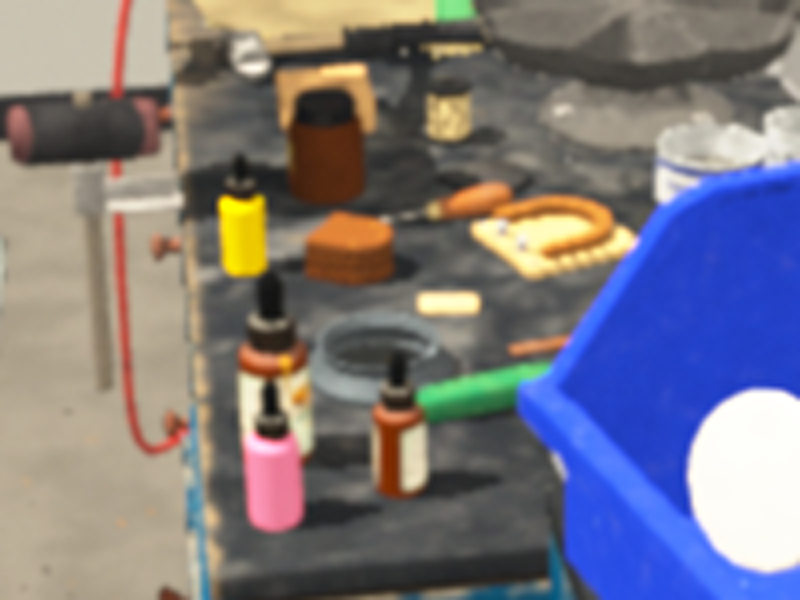

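The candidates like the dropper bottle, by scene pixel, are large brown (312,270), pink (326,296), yellow (259,223) and small brown (354,280). Pink and yellow are excluded. The small brown one, about 100 mm high against 139 mm, is the one meant, and the enlarged crop confirms it. The jar is at scene (263,198), the heel at (289,226), the nest at (334,210), the base at (320,255), the brush at (370,233), the rest at (407,270) and the block at (244,183). Next I'll move over for overhead wrist views.

Call:
send_rows(
  moves=[
    [0.2,-0.2,0,0,0,0.01],
    [0.4,-0.4,0,0,0,0.02],
    [0.6,-0.6,0,0,0,0.03],
    [0.8,-0.8,0,0,0,0.0365],
    [1,-1,0,0,0,0.0365],
    [1,-1,0,0,0,0.0365],
    [1,-1,0,0,0,0.0365],
    [1,-1,0,0,0,0.0365],
  ],
)

```text
time_s: 1.57
ee_pos: [334.5, 356.4, 404.9]
orientation: [-3.139, 0.003, 3.135]
force: [-0.6, -0.0, -0.1]
gripper_width: 0.999
gripper_force: 0.0
```

```bash
cat >> h.py <<'E'
def wpts(p, mask=None):
    """world points for the equidistant fisheye wrist camera"""
    f=200/np.tan(np.radians(p["fov_y"])/2); d=p["depth"]
    m=(d>0) if mask is None else mask&(d>0)
    v,u=np.nonzero(m); z=d[m]; x=u-p["cx"]; y=v-p["cy"]; r=np.hypot(x,y)+1e-9; th=r/f
    k=np.tan(th)/r
    return (np.c_[x*k*z,y*k*z,z]-p["t"])@p["R"], u, v
NAMES=["jar_mid","bottle_mid","brush_mid","heel_mid","jar_base","bottle_block","brush_rest","heel_nest"]
def look(tag,names=NAMES):
    p=cams.camera("wrist"); save(p,tag); out={k:p[k] for k in p}
    for n in names:
        for i,r in enumerate(cams.trace(n,p)):
            X,u,v=wpts(p,r["pixels"]); out[f"{n}_{i}"]=r["pixels"]
            if len(X)<20: continue
            print(n,i,round(r["conf"],2),np.round(r["centre"]),len(X),np.percentile(X,2,0).round(),np.percentile(X,98,0).round())
    np.savez(f"{tag}.npz",**out); return p
E
python3 - <<'E'
from h import *
p=look("w1",["jar_mid","bottle_block"]); print(p["fov_y"],-p["R"].T@p["t"],p["R"].round(2),monitor.read_state()["ee_pos"],monitor.read_state()["q"].round(2))
E
```

```text
jar_mid 0 0.76 [190. 241.] 2048 [395. 177.   6.] [437. 231.  89.]
bottle_block 0 0.88 [333. 255.] 4834 [400. 332.   3.] [483. 413.  36.]
65.70646984690485 [268.34762752 357.01372219 374.09223151] [[ 0.01  1.   -0.  ]
 [ 0.96 -0.    0.27]
 [ 0.27 -0.   -0.96]] [331.0057299  359.87347053 404.79867616] [ 0.68  0.15  1.68  0.    1.32 -0.88]
```

Call:
send_rows(
  moves=[
    [0.1,-0.2,0,0,0,0],
    [0.2,-0.4,0,0,0,0],
    [0.3,-0.6,0,0,0,0],
    [0.4,-0.8,0,0,0,0],
    [0.5,-1,0,0,0,0],
    [0.5,-1,0,0,0,0],
  ],
)

```text
time_s: 2.22
ee_pos: [432.2, 157.8, 404.9]
orientation: [-3.14, 0.002, 3.141]
force: [1.2, 0.9, 0.2]
gripper_width: 0.994
gripper_force: 0.0
```

```bash
python3 - <<'E'
from h import *
p=look("w2"); print(monitor.read_state()["ee_pos"],monitor.read_state()["q"].round(2))
E
```

```text
jar_mid 0 0.78 [360. 177.] 3478 [397. 168.  14.] [452. 225.  89.]
jar_mid 1 0.23 [ 33. 182.] 875 [ 415. -301.    0.] [ 448. -277.   98.]
bottle_mid 0 0.9 [226. 101.] 1008 [335.  50.  15.] [364.  73. 100.]
bottle_mid 1 0.68 [ 30. 183.] 812 [ 415. -295.    4.] [ 445. -277.   98.]
bottle_mid 2 0.56 [ 39. 127.] 1895 [ 333. -243.    5.] [ 375. -218.  130.]
bottle_mid 3 0.41 [  8. 125.] 50 [  279. -1149.  -475.] [ 345. -241.  123.]
brush_mid 0 0.53 [140. 264.] 335 [ 535. -131.    0.] [ 617. -113.    9.]
brush_mid 1 0.29 [ 67. 274.] 1703 [ 540. -333.    1.] [ 683. -266.   29.]
heel_mid 0 0.8 [216. 173.] 2518 [399.  10.   1.] [462.  72.  36.]
jar_base 0 0.78 [113. 172.] 3557 [ 387. -179.    4.] [479. -86.  28.]
bottle_block 0 0.95 [480. 185.] 4452 [401. 329.   2.] [483. 412.  35.]
brush_rest 0 0.63 [ 68. 273.] 1840 [ 539. -335.    1.] [ 683. -266.   34.]
heel_nest 0 0.9 [255. 291.] 3561 [546.  26.   5.] [650. 113.  23.]
heel_nest 1 0.62 [ 68. 273.] 1867 [ 539. -335.    0.] [ 683. -266.   34.]
[430.34601915 161.19243389 404.75428312] [ 0.21  0.1   1.73  0.    1.31 -1.37]
```

Call:
send_rows(
  moves=[
    [0.1,-0.2,0,0,0,0],
    [0.2,-0.4,0,0,0,0],
    [0.3,-0.6,0,0,0,0],
    [0.4,-0.8,0,0,0,0],
    [0.5,-1,0,0,0,0],
    [0.5,-1,0,0,0,0],
    [0.5,-1,0,0,0,0],
  ],
)

```text
time_s: 3.25
ee_pos: [532.8, -42.6, 404.3]
orientation: [-3.14, 0.001, 3.138]
force: [0.2, 1.4, -0.0]
gripper_width: 0.998
gripper_force: 0.0
```

```bash
python3 - <<'E'
from h import *
p=look("w3"); print(monitor.read_state()["time_s"],monitor.read_state()["ee_pos"],monitor.read_state()["q"].round(2))
a=cv2.imread("pics/w2.png");b=cv2.imread("pics/w3.png")
E
```

```text
bottle_mid 0 0.98 [140.  26.] 2670 [ 338. -252.    5.] [ 377. -219.  137.]
bottle_mid 1 0.96 [99. 39.] 1124 [ 170. -795. -458.] [ 364. -302.   99.]
bottle_mid 2 0.81 [405.  16.] 1115 [340.  39.   0.] [365.  68.  96.]
bottle_mid 3 0.78 [114.  98.] 1252 [ 415. -302.    2.] [ 447. -278.   99.]
bottle_mid 4 0.55 [522.  98.] 3465 [399. 166.   3.] [459. 221.  89.]
brush_mid 0 0.86 [263. 246.] 1456 [ 539. -128.    0.] [693. -98.  11.]
heel_mid 0 0.95 [387.  89.] 2582 [402.   7.  11.] [463.  68.  36.]
heel_mid 1 0.34 [588. 122.] 2563 [403. 328.   2.] [484. 412.  35.]
jar_base 0 0.78 [240.  88.] 5783 [ 391. -179.    5.] [482. -89.  28.]
bottle_block 0 0.86 [586. 122.] 2590 [402. 328.   1.] [483. 411.  35.]
brush_rest 0 0.71 [143. 228.] 3576 [ 542. -332.    2.] [ 682. -267.   24.]
heel_nest 0 0.95 [397. 222.] 5290 [548.   3.   8.] [658. 107.  23.]
3.7 [530.56375065 -39.00217054 405.00248737] [-0.2   0.21  1.59  0.    1.34 -1.78]
```

View pics/w3.png

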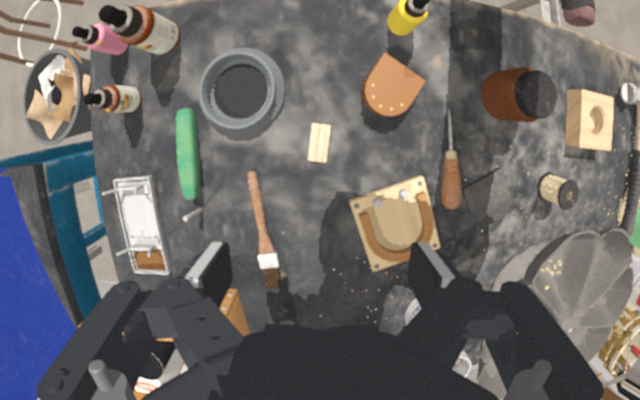

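View pics/w2.png

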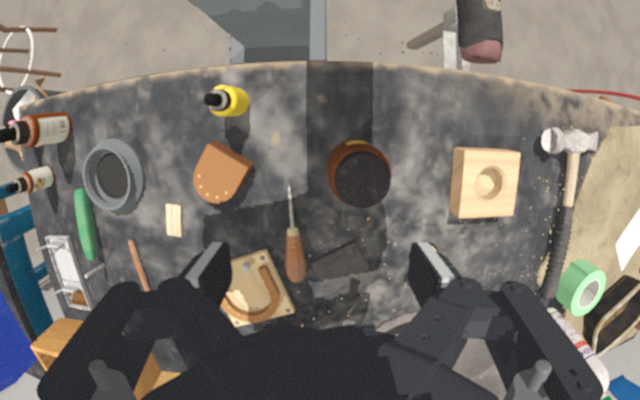

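w3 shows the heel at (390,88) with its round end to the lower left and breast to the upper right. The nest is at (397,222) with its round end down, the jar base at (241,88), the brush runs from (250,172) to its bristles at (270,285), the rest is at (143,228) with its stain at the bottom (+x), and the small brown bottle is at (114,98). w2 shows the jar cap at (361,180) and the block at (485,183). Next I'll fit the poses.

```bash
cat > fit.py <<'E'
from h import *
from scipy.optimize import least_squares, minimize
def circ(P):
    r=least_squares(lambda q: np.hypot(P[:,0]-q[0],P[:,1]-q[1])-q[2],[*P.mean(0)[:2],30],loss="soft_l1"); return r.x.round(1)
def rect(P): 
    return cv2.minAreaRect(P[:,:2].astype(np.float32))
def ld(t,key):
    p=np.load(t+".npz"); m=cv2.erode(p[key].astype(np.uint8),np.ones((3,3)))>0; return wpts(p,m)[0]
def near(t,c,r,zlo,zhi):
    p=np.load(t+".npz"); X=wpts(p)[0] 
    return X[(np.hypot(X[:,0]-c[0],X[:,1]-c[1])<r)&(X[:,2]>zlo)&(X[:,2]<zhi)]
def sdD(P,q):
    """signed distance to heel D outline, pose q=(x,y,yaw)"""
    c,s=np.cos(q[2]),np.sin(q[2]); d=P[:,:2]-q[:2]; x=d@[c,s]; y=d@[-s,c]
    return np.where(x>3,np.hypot(x-3,y)-28,np.maximum(np.abs(y)-28,-31-x)), x, y
E
python3 - <<'E'
from fit import *
for t in("w1","w2","w3"):
    X=near(t,(430,195),60,83,95); print(t,"jar cap",circ(X),(np.percentile(X,1,0)+np.percentile(X,99,0))/2,len(X))
    X=near(t,(440,370),75,30,40)
    if len(X)>50: r=rect(X); print("block",r,X.mean(0))
    if t=="w1": continue
    X=near(t,(435,-134),65,22,32); print("base rim",circ(X),len(X))
    X=near(t,(432,-292),40,8,60); print("bottle body",circ(X),len(X)); X=near(t,(432,-292),40,90,110); print(" bulb",np.median(X,0))
    X=near(t,(430,38),50,29,40); Y=near(t,(430,38),75,-6,6)
    best=min((minimize(lambda q:(np.maximum(sdD(X,q)[0],0)**2).mean()+0*(q[0]),[431,38,a],method="Nelder-Mead") for a in np.arange(-3,3.2,.5)),key=lambda r:r.fun)
    print("heel",best.x.round(2),best.fun,len(X),[round(v,2) for v in np.array(rect(X)[0])],X[:,2].mean())
    X=near(t,(600,50),75,18,27)
    def cost(q): 
        s,x,y=sdD(X,q); return (np.minimum(np.maximum(4-s,0)+np.maximum(s-14,0),8)**2).mean()
    best=min((minimize(cost,[600,52,a],method="Nelder-Mead") for a in np.arange(-3,3.2,.3)),key=lambda r:r.fun)
    s,x,y=sdD(X,best.x); print("nest",best.x.round(2),best.fun,len(X),np.percentile(s,[2,10,50,90,98]).round(1),np.percentile(x,[1,99]))
    X=near(t,(600,50),80,5,30); print(" board",rect(X))
    X=near(t,(612,-300),95,-1,60); X=X[X[:,2]>3]; print("rest tray",rect(X),len(X)); U=X[X[:,2]>18]; print(" uprights",len(U),rect(U) )
p=np.load("w3.npz");X=ld("w3","brush_mid_0"); r=rect(X);print("brush",r,X[:,2].mean())
P=X[:,:2]; c=P.mean(0); w,V=np.linalg.eigh(np.cov((P-c).T)); a=V[:,1]; s=(P-c)@a; n=(P-c)@V[:,0]
print(a, c+a*(np.percentile(s,.5)+np.percentile(s,99.5))/2,s.min(),s.max())
for k in np.arange(s.min(),s.max(),15):
    m=(s>=k)&(s<k+15); print(round(k),n[m].min().round(1),n[m].max().round(1),(c+a*(k+7.5)).round(),X[m,2].mean().round(1))
print(monitor.read_state()["orientation"])
E
```

```text
w1 jar cap [419.1 194.6  14.7] [421.3929725  196.12636719  86.53287018] 808
block ((443.36273193359375, 371.7593688964844), (86.40241241455078, 84.74260711669922), 1.3769973516464233) [440.36199478 371.78700395  34.02563839]
w2 jar cap [427.9 198.5  19. ] [428.14937529 198.75231208  87.63806933] 2433
block ((442.9661865234375, 371.7288513183594), (85.32819366455078, 86.6433334350586), 1.1727834939956665) [442.08451429 368.58736133  33.92855464]
base rim [ 435.1 -136.1   42.2] 640
bottle body [ 430.9 -295.2   16.6] 503
 bulb [ 430.34251119 -290.98151499   96.36644063]
heel [435.9   36.25  -0.56] 0.0005633792392283094 2119 [np.float64(435.9), np.float64(36.17)] 34.149216007253905
nest [6.0358e+02 5.7240e+01 3.0000e-01] 0.8999927616485498 948 [ 3.   4.1  9.4 14.6 15.8] [-44.6688608   44.59487993]
 board ((600.174072265625, 69.1075439453125), (104.90776062011719, 123.92596435546875), 20.286561965942383)
rest tray ((611.461181640625, -299.51947021484375), (147.36058044433594, 67.34305572509766), 2.3479082584381104) 1524
 uprights 162 ((594.006591796875, -299.9993591308594), (93.4196472167
[... 876 characters left out ...]
4296875, -300.25262451171875), (92.27808380126953, 57.99147415161133), 2.9408581256866455)
brush ((614.544189453125, -115.95925903320312), (160.48670959472656, 22.296157836914062), 6.538628578186035) 8.25867042496507
[-0.99151734 -0.12997449] [ 615.23497363 -116.11636627] -68.15824452609051 92.34394018691836
-68 -10.2 10.3 [ 687. -107.] 8.8
-53 -10.1 10.9 [ 672. -109.] 8.8
-38 -10.5 11.2 [ 657. -111.] 9.8
-23 -10.9 11.4 [ 642. -113.] 8.4
-8 -7.1 7.6 [ 627. -115.] 8.0
7 -3.5 4.8 [ 612. -116.] 8.1
22 -4.6 5.0 [ 597. -118.] 7.8
37 -5.5 5.6 [ 583. -120.] 7.3
52 -4.2 5.2 [ 568. -122.] 7.2
67 -4.3 4.3 [ 553. -124.] 7.0
82 -3.6 3.7 [ 538. -126.] 6.5
[ 3.14138994e+00  3.12387626e-04 -3.14042720e+00]
```

Call:
send_rows(
  moves=[
    [-0.1,0.2,-0.1,0,0,0],
    [-0.2,0.4,-0.2,0,0,0],
    [-0.3,0.6,-0.3,0,0,0],
    [-0.4,0.8,-0.4,0,0,0],
    [-0.513,1,-0.5,0,0,0],
    [-0.513,1,-0.5,0,0,0],
  ],
)

```text
time_s: 4.2
ee_pos: [426.6, 161.7, 304.2]
orientation: [3.141, 0.0, 3.142]
force: [0.9, 0.4, -0.6]
gripper_width: 1.0
gripper_force: 0.0
```

Call:
send_rows(
  moves=[
    [0,0.188,0,0,0,0],
    [0,0.188,0,0,0,0],
    [0,0.188,0,0,0,0],
    [0,0.188,-0.15,0,0,0],
    [0,0.188,-0.3,0,0,0],
    [0,0.188,-0.42,0,0,0],
    [0,0.188,-0.523,0,0,0],
    [0,0.188,-0.523,0,0,0],
  ],
)

```text
time_s: 4.87
ee_pos: [427.2, 196.0, 197.3]
orientation: [-3.139, -0.007, 3.14]
force: [-0.4, -0.0, -0.6]
gripper_width: 1.002
gripper_force: 0.0
```

Call:
send_rows(
  moves=[
    [0,0,0,0,0,0],
    [0,0,0,0,0,0],
    [0,0,0,0,0,0],
    [0,0,0,0,0,0],
    [0,0,0,0,0,0],
    [0,0,0,0,0,0],
  ],
  jaw=50,
  grip_force=40,
)

```text
time_s: 5.37
ee_pos: [429.1, 197.5, 201.4]
orientation: [3.141, 0.003, 3.141]
force: [0.1, -1.1, 6.7]
gripper_width: 0.764
gripper_force: 45.5
```

Call:
send_rows(
  moves=[
    [0,0,0.12,0,0,0],
    [0,0,0.3,0,0,0],
    [0,-0.1,0.35,0,0,0],
    [0,-0.28,0.35,0,0,0],
    [0,-0.46,0.35,0,0,0],
    [0,-0.64,0.35,0,0,0],
    [0,-0.82,0.35,0,0,0],
    [0,-1,0.35,0,0,0],
  ],
)

```text
time_s: 6.03
ee_pos: [427.5, -3.8, 270.1]
orientation: [3.141, -0.0, -3.141]
force: [0.6, 0.5, -3.7]
gripper_width: 0.761
gripper_force: 47.3
```

Call:
send_rows(
  moves=[
    [0,-0.17,0,0,0,0],
    [0.01,-0.34,0,0,0,0],
    [0.02,-0.5,0,0,0,0],
    [0.034,-0.6,0,0,0,0],
    [0.034,-0.671,0,0,0,0],
    [0.034,-0.671,0,0,0,0],
    [0.034,-0.671,0,0,0,0],
    [0.034,-0.671,0,0,0,0],
  ],
)

```text
time_s: 6.7
ee_pos: [434.6, -135.9, 269.8]
orientation: [3.14, -0.001, 3.141]
force: [-0.5, -0.3, -3.9]
gripper_width: 0.759
gripper_force: 47.1
```

Call:
send_rows(
  moves=[
    [0,0,-0.08,0,0,0],
    [0,0,-0.16,0,0,0],
    [0,0,-0.2,0,0,0],
    [0,0,-0.24,0,0,0],
    [0,0,-0.28,0,0,0],
    [0,0,-0.31,0,0,0],
    [0,0,-0.31,0,0,0],
    [0,0,-0.31,0,0,0],
  ],
)

```text
time_s: 7.37
ee_pos: [435.3, -136.7, 208.1]
orientation: [3.142, 0.0, 3.141]
force: [-0.5, -0.8, -3.4]
gripper_width: 0.761
gripper_force: 47.7
```

Call:
send_rows(
  moves=[
    [0,0,-0.005,0,0,0],
    [0,0,-0.01,0,0,0],
    [0,0,-0.01,0,0,0],
    [0,0,-0.01,0,0,0],
  ],
)

```text
time_s: 7.7
ee_pos: [435.5, -136.9, 207.1]
orientation: [-3.141, 0.001, 3.141]
force: [-0.6, 0.7, 6.1]
gripper_width: 0.766
gripper_force: 48.2
```

Call:
send_rows(
  moves=[
    [0,0,0,0,0,0],
    [0,0,0,0,0,0],
    [0,0,0,0,0,0],
    [0,0,0,0,0,0],
    [0,0,0,0,0,0],
  ],
  jaw=85,
)

```text
time_s: 8.12
ee_pos: [435.2, -136.7, 206.1]
orientation: [-3.142, 0.0, 3.141]
force: [0.3, -0.4, -0.2]
gripper_width: 0.995
gripper_force: 0.0
```

Call:
send_rows(
  moves=[
    [0,0,0.1,0,0,0],
    [0,0,0.25,0,0,0],
    [0,0,0.4,0,0,0],
    [0,0,0.5,0,0,0],
    [0,-0.1,0.5,0,0,0],
    [0,-0.3,0.5,0,0,0],
    [0,-0.4,0.5,0,0,0],
    [0,-0.4,0.5,0,0,0],
  ],
)

```text
time_s: 8.78
ee_pos: [435.9, -220.3, 306.5]
orientation: [-3.138, 0.002, 3.138]
force: [0.4, -1.0, -0.1]
gripper_width: 0.994
gripper_force: 0.0
```

```bash
python3 - <<'E'
from fit import *
look("w4",["bottle_mid","jar_mid"]); s=monitor.read_state(); print(s["ee_pos"],s["time_s"])
X=near("w4",(435,-136),45,83,105); print("jar cap",circ(X),np.percentile(X,[1,99],0),len(X))
X=near("w4",(431,-294),40,8,58); print("bottle body",circ(X),len(X)); X=near("w4",(431,-294),40,90,110); print(" bulb",circ(X),np.percentile(X,[1,99],0),len(X))
E
```

```text
bottle_mid 0 0.83 [287.  87.] 3964 [ 334. -261.   68.] [ 374. -222.  139.]
bottle_mid 1 0.72 [191.  93.] 2397 [ 333. -325.    9.] [ 362. -302.  100.]
bottle_mid 2 0.6 [224. 197.] 2412 [ 414. -311.    1.] [ 444. -279.  100.]
[ 434.81620316 -216.2743839   305.71123827] 8.9333
jar cap [ 431.9 -138.9   19.1] [[ 408.28645904 -163.49718755   84.11473663]
 [ 457.81633561 -112.80814382   95.57000628]] 4555
bottle body [ 430.3 -295.2   16.6] 762
 bulb [ 429.7 -294.1    4.5] [[ 423.84912793 -300.34657153   90.45955969]
 [ 436.04713767 -288.62558781  101.53554527]] 343
```

View pics/w4.png

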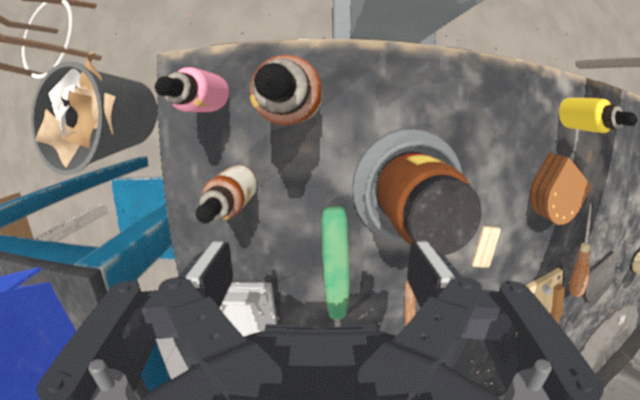

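The jar at (425,195) stands in its base. The small brown bottle is at (228,192). Next I'll grip it.

Call:
send_rows(
  moves=[
    [-0.025,-0.2,0,0,0,0],
    [-0.025,-0.39,0,0,0,0],
    [-0.025,-0.39,0,0,0,0],
    [-0.025,-0.39,-0.12,0,0,0],
    [-0.025,-0.39,-0.26,0,0,0],
    [-0.025,-0.39,-0.4,0,0,0],
    [-0.025,-0.39,-0.495,0,0,0],
    [-0.025,-0.39,-0.495,0,0,0],
  ],
  jaw=65,
)

```text
time_s: 9.6
ee_pos: [428.7, -292.0, 203.4]
orientation: [3.135, -0.007, -3.141]
force: [-0.6, 0.2, -0.1]
gripper_width: 0.758
gripper_force: 0.0
```

Call:
send_rows(
  moves=[
    [0,0,0,0,0,0],
    [0,0,0,0,0,0],
    [0,0,0,0,0,0],
    [0,0,0,0,0,0],
    [0,0,0,0,0,0],
    [0,0,0,0,0,0],
    [0,0,0,0,0,0],
    [0,0,0,0,0,0],
  ],
  jaw=20,
  grip_force=25,
)

```text
time_s: 10.27
ee_pos: [430.8, -295.0, 208.6]
orientation: [-3.14, 0.003, 3.141]
force: [1.6, 0.4, 6.5]
gripper_width: 0.362
gripper_force: 27.9
```

Call:
send_rows(
  moves=[
    [0,0,0.12,0,0,0],
    [0,0,0.28,0,0,0],
    [0,0,0.44,0,0,0],
    [0,0,0.6,0,0,0],
    [0,0.1,0.65,0,0,0],
    [0,0.25,0.65,0,0,0],
    [0,0.4,0.65,0,0,0],
    [0,0.5,0.65,0,0,0],
  ],
)

```text
time_s: 10.93
ee_pos: [429.3, -192.6, 337.6]
orientation: [3.14, -0.0, 3.141]
force: [-1.4, 0.1, -0.7]
gripper_width: 0.365
gripper_force: 27.2
```

Call:
send_rows(
  moves=[
    [0,0.15,0,0,0,0],
    [0,0.32,0,0,0,0],
    [0,0.49,0,0,0,0],
    [0,0.66,0,0,0,0],
    [0,0.83,0,0,0,0],
    [0,1,0,0,0,0],
  ],
)

```text
time_s: 11.43
ee_pos: [429.5, 6.8, 337.4]
orientation: [-3.141, 0.0, 3.141]
force: [1.0, -0.3, -1.2]
gripper_width: 0.366
gripper_force: 27.2
```

Call:
send_rows(
  moves=[
    [0,0.17,0,0,0,0],
    [0,0.34,0,0,0,0],
    [0,0.51,0,0,0,0],
    [0,0.68,0,0,0,0],
    [0,0.85,0,0,0,0],
    [0,1,0,0,0,0],
  ],
)

```text
time_s: 11.93
ee_pos: [429.6, 207.2, 337.4]
orientation: [3.141, 0.0, -3.142]
force: [-0.2, -0.4, 0.1]
gripper_width: 0.363
gripper_force: 27.2
```

Call:
send_rows(
  moves=[
    [0.01,0.17,0,0,0,0],
    [0.02,0.34,0,0,0,0],
    [0.04,0.5,0,0,0,0],
    [0.063,0.66,0,0,0,0],
    [0.063,0.831,0,0,0,0],
    [0.063,0.831,0,0,0,0],
    [0.063,0.831,0,0,0,0],
  ],
)

```text
time_s: 12.52
ee_pos: [442.4, 372.8, 336.8]
orientation: [-3.141, -0.0, -3.139]
force: [-0.7, -0.8, -0.6]
gripper_width: 0.366
gripper_force: 27.3
```

Call:
send_rows(
  moves=[
    [0,0,-0.12,0,0,0],
    [0,0,-0.24,0,0,0],
    [0,0,-0.36,0,0,0],
    [0,0,-0.45,0,0,0],
    [0,0,-0.45,0,0,0],
  ],
)

```text
time_s: 12.93
ee_pos: [441.2, 369.0, 243.6]
orientation: [-3.136, -0.007, 3.14]
force: [-0.3, -0.4, -0.9]
gripper_width: 0.366
gripper_force: 27.2
```

```bash
python3 - <<'E'
from fit import *
p=look("w5",["bottle_block","bottle_mid"]); s=monitor.read_state(); print(s["ee_pos"],s["gripper_width"])
X=near("w5",(443,371),70,30,37); print(rect(X),len(X))
X=near("w5",(443,371),27,5,33); print("hole pts",np.median(X,0),len(X))
X=near("w5",s["ee_pos"][:2],25,45,105); print("bottle",circ(X),np.percentile(X,[2,98],0))
E
```

```text
bottle_block 0 0.97 [330. 190.] 9489 [401. 331.   9.] [451. 413.  35.]
bottle_block 1 0.37 [ 12. 207.] 1780 [400.  35.   1.] [462.  75.  35.]
bottle_mid 0 0.74 [318. 266.] 7144 [422. 354.  45.] [443. 383. 134.]
bottle_mid 1 0.59 [ 10. 119.] 715 [333.  44.   0.] [365.  74.  32.]
[443.21216635 370.90985659 248.090584  ] 0.3641186713871548
((443.1727294921875, 371.9486083984375), (85.20904541015625, 84.60774993896484), 0.9525526165962219) 8260
hole pts [433.43158054 384.27765477  24.65850665] 931
bottle [439.4 369.1  16.5] [[422.03360366 351.89285485  48.46179444]
 [446.07899949 390.35639489 104.17071569]]
```

View pics/w5.png

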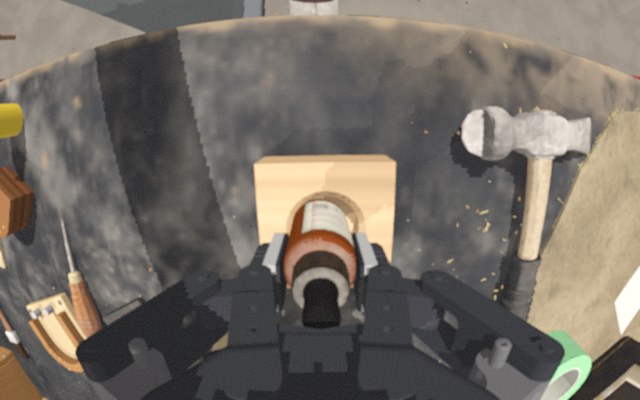

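The bottle hangs over the hole at (325,215), so I'll lower it.

Call:
send_rows(
  moves=[
    [0,0,-0.04,0,0,0],
    [0,0,-0.08,0,0,0],
    [0,0,-0.11,0,0,0],
    [0,0,-0.14,0,0,0],
    [0,0,-0.145,0,0,0],
    [0,0,-0.145,0,0,0],
    [0,0,-0.148,0,0,0],
    [0,0,-0.148,0,0,0],
  ],
)

```text
time_s: 13.75
ee_pos: [442.8, 371.3, 218.3]
orientation: [-3.141, 0.0, 3.142]
force: [-1.0, -2.3, 7.2]
gripper_width: 0.367
gripper_force: 28.0
```

Call:
send_rows(
  moves=[
    [0,0,0,0,0,0],
    [0,0,0,0,0,0],
    [0,0,0,0,0,0],
    [0,0,0,0,0,0],
  ],
  jaw=60,
)

```text
time_s: 14.08
ee_pos: [442.8, 371.5, 217.2]
orientation: [3.142, -0.0, 3.141]
force: [0.9, 0.8, -1.0]
gripper_width: 0.702
gripper_force: 0.0
```

Call:
send_rows(
  moves=[
    [0,0,0.1,0,0,0],
    [0,0,0.25,0,0,0],
    [0,0,0.4,0,0,0],
    [0,0,0.6,0,0,0],
    [0,0,0.6,0,0,0],
  ],
  jaw=85,
)

```text
time_s: 14.5
ee_pos: [444.7, 372.9, 345.0]
orientation: [3.134, 0.012, 3.141]
force: [1.6, 1.5, 0.8]
gripper_width: 0.998
gripper_force: 0.0
```

```bash
python3 - <<'E'
from fit import *
look("w6",["bottle_mid","heel_mid"]); s=monitor.read_state(); print(s["ee_pos"],s["time_s"])
X=near("w6",(443,371),30,45,70); print("bottle",circ(X),len(X)); X=near("w6",(443,371),30,98,118); print("bulb",np.percentile(X,[2,50,98],0),len(X))
E
```

```text
bottle_mid 0 0.76 [ 44. 109.] 1421 [335.  55.   4.] [364.  73.  97.]
bottle_mid 1 0.64 [313. 184.] 1507 [425. 358.  23.] [448. 386. 110.]
heel_mid 0 0.77 [ 54. 176.] 1988 [399.  13.   2.] [462.  75.  36.]
[442.56105858 371.42344876 337.5319516 ] 14.65
bottle [441.2 371.5  15.7] 366
bulb [[435.15442531 365.59204453  99.87389227]
 [439.96857644 371.89667828 107.85973056]
 [446.97962943 377.50052669 111.81764091]] 299
```

Call:
send_rows(
  moves=[
    [0,-0.2,0,0,0,-0.0175],
    [-0.02,-0.4,0,0,0,-0.035],
    [-0.04,-0.6,0,0,0,-0.0525],
    [-0.06,-0.8,0,0,0,-0.07],
    [-0.0765,-1,0,0,0,-0.0875],
    [-0.0765,-1,0,0,0,-0.0875],
  ],
)

```text
time_s: 15.15
ee_pos: [425.5, 166.1, 335.3]
orientation: [-3.134, -0.003, 2.583]
force: [-0.9, 0.1, 0.1]
gripper_width: 0.996
gripper_force: 0.0
```

Call:
send_rows(
  moves=[
    [0,-0.2,-0.1,0,0,0],
    [0,-0.4,-0.2,0,0,0],
    [0,-0.55,-0.3,0,0,0],
    [0,-0.652,-0.3,0,0,0],
    [0,-0.652,-0.3,0,0,0],
    [0,-0.652,-0.3,0,0,0],
  ],
)

```text
time_s: 15.65
ee_pos: [427.1, 40.6, 276.1]
orientation: [-3.141, -0.003, 2.589]
force: [-0.1, 0.1, 0.5]
gripper_width: 0.996
gripper_force: 0.0
```

```bash
python3 - <<'E'
from fit import *
look("w7",["heel_mid"]); s=monitor.read_state(); print(s["ee_pos"],s["orientation"],s["time_s"])
X=near("w7",(436,36),50,29,40)
b=min((minimize(lambda q:(np.maximum(sdD(X,q)[0],0)**2).mean(),[436,36,a],method="Nelder-Mead") for a in (-.4,-.55,-.7)),key=lambda r:r.fun); print(b.x,b.fun,len(X))
E
```

```text
heel_mid 0 0.59 [319. 211.] 6133 [399.  11.   6.] [462.  71.  36.]
[427.45993755  41.72868295 276.99941177] [ 3.14148108e+00 -1.38246115e-03  2.59156118e+00] 15.75
[436.03663756  35.99789205  -0.55460656] 4.6651738097763496e-05 5569
```

Call:
send_rows(
  moves=[
    [0,0,-0.15,0,0,0],
    [0,0,-0.3,0,0,0],
    [0,0,-0.42,0,0,0],
    [0,0,-0.483,0,0,0],
    [0,0,-0.483,0,0,0],
    [0,0,-0.483,0,0,0],
  ],
)

```text
time_s: 16.25
ee_pos: [427.5, 42.2, 180.7]
orientation: [-3.141, -0.001, 2.593]
force: [0.3, -0.7, 0.4]
gripper_width: 0.995
gripper_force: 0.0
```

Call:
send_rows(
  moves=[
    [0,0,0,0,0,0],
    [0,0,0,0,0,0],
    [0,0,0,0,0,0],
    [0,0,0,0,0,0],
    [0,0,0,0,0,0],
    [0,0,0,0,0,0],
    [0,0,0,0,0,0],
  ],
  jaw=40,
  grip_force=40,
)

```text
time_s: 16.83
ee_pos: [428.1, 41.2, 182.2]
orientation: [3.14, 0.002, 2.591]
force: [0.1, 1.5, 7.0]
gripper_width: 0.647
gripper_force: 42.9
```

Call:
send_rows(
  moves=[
    [0,0,0.12,0,0,0],
    [0,0,0.3,0,0,0],
    [0,0,0.4,0,0,0.015],
    [0.1,0,0.4,0,0,0.033],
    [0.2,0,0.4,0,0,0.05],
    [0.3,0,0.4,0,0,0.068],
    [0.3,0,0.4,0,0,0.085],
    [0.3,0,0.4,0,0,0.1],
  ],
)

```text
time_s: 17.5
ee_pos: [488.6, 40.9, 261.4]
orientation: [-3.141, 0.002, -3.059]
force: [-0.4, 0.5, -1.1]
gripper_width: 0.647
gripper_force: 43.5
```

Call:
send_rows(
  moves=[
    [0,0,0,0,0,0.018],
    [0,0,0,0,0,0.036],
    [0,0,0,0,0,0.043],
    [0,0,0,0,0,0.043],
  ],
)

```text
time_s: 17.83
ee_pos: [487.3, 41.0, 261.2]
orientation: [-3.142, 0.0, -2.793]
force: [-0.8, 0.2, 0.0]
gripper_width: 0.645
gripper_force: 43.5
```

```bash
python3 - <<'E'
from fit import *
look("w8",["heel_nest"]); s=monitor.read_state(); print(s["ee_pos"],s["orientation"],s["time_s"])
for t in("w2","w3","w8"):
    X=near(t,(603,57),58,18,26)
    def cost(q): 
        s,x,y=sdD(X,q[:3]); return (np.minimum(np.maximum(4-s,0)+np.maximum(s-q[3],0),6)**2).mean()+.02*q[3]
    b=min((minimize(cost,[603,57,a,14],method="Nelder-Mead",options=dict(maxiter=3000)) for a in(.2,.3,.4)),key=lambda r:r.fun)
    s_,x,y=sdD(X,b.x[:3]); print(t,b.x.round(2),b.fun.round(3),len(X),np.percentile(y,[1,99]).round(1),np.percentile(x,[1,99]).round(1))
    m=x>6; c=circ(X[m]); print(" ring",c, "origin",c[:2]-3*np.array([np.cos(b.x[2]),np.sin(b.x[2])]))
    B=near(t,(600,53),85,7,13); m=ld(t,"heel_nest_0"); m=m[(m[:,2]>6)&(m[:,2]<30)&(np.hypot(*(m[:,:2]-[600,53]).T)<80)]; print(" board",rect(m))
E
```

```text
heel_nest 0 0.71 [261. 315.] 260 [477.  20.   9.] [615.  35. 167.]
[487.33377406  41.04233785 261.15213457] [-3.14155452e+00  3.07357938e-04 -2.79481389e+00] 17.9333
w2 [6.0267e+02 5.6570e+01 3.4000e-01 1.5950e+01] 0.333 938 [-41.7  44. ] [-43.   45.6]
 ring [604.3  57.6  38.6] origin [601.46937484  56.60623887]
 board ((602.1738891601562, 59.73308563232422), (102.7369155883789, 94.09391021728516), 18.454322814941406)
w3 [6.0258e+02 5.6150e+01 3.3000e-01 1.5910e+01] 0.326 1311 [-43.5  43.5] [-43.6  44.7]
 ring [603.4  55.9  39.3] origin [600.56667142  54.91397304]
 board ((603.6506958007812, 56.54319381713867), (102.93540954589844, 95.5785903930664), 19.4351863861084)<stdin>:6: RuntimeWarning: Mean of empty slice.
  ret = ret.dtype.type(ret / rcount)
Traceback (most recent call last):
IndexError: index -1 is out of bounds for axis 0 with size 0
```

View pics/w8.png

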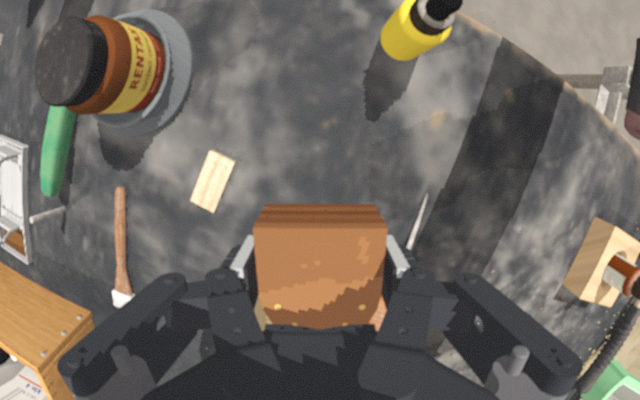

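Call:
send_rows(
  moves=[
    [0.12,0.01,0,0,0,0],
    [0.28,0.03,0,0,0,0],
    [0.42,0.05,0,0,0,0],
    [0.528,0.06,0,0,0,0],
    [0.528,0.06,-0.1,0,0,0],
    [0.528,0.06,-0.2,0,0,0],
    [0.528,0.06,-0.25,0,0,0],
    [0.528,0.06,-0.25,0,0,0],
  ],
)

```text
time_s: 18.6
ee_pos: [591.7, 53.1, 208.3]
orientation: [3.139, -0.006, -2.794]
force: [0.0, 0.3, -0.8]
gripper_width: 0.642
gripper_force: 43.4
```

Call:
send_rows(
  moves=[
    [0,0,-0.02,0,0,0],
    [0,0,-0.04,0,0,0],
    [0,0,-0.055,0,0,0],
    [0,0,-0.07,0,0,0],
    [0,0,-0.07,0,0,0],
    [0,0,-0.07,0,0,0],
  ],
)

```text
time_s: 19.1
ee_pos: [593.1, 53.1, 197.2]
orientation: [-3.142, 0.0, -2.793]
force: [0.4, 0.4, -1.2]
gripper_width: 0.65
gripper_force: 43.4
```

No contact at 5 mm inside the fence. I'll go on to the floor.

Call:
send_rows(
  moves=[
    [0,0,-0.01,0,0,0],
    [0,0,-0.02,0,0,0],
    [0,0,-0.025,0,0,0],
    [0,0,-0.028,0,0,0],
    [0,0,-0.028,0,0,0],
  ],
)

```text
time_s: 19.52
ee_pos: [593.1, 53.1, 192.3]
orientation: [-3.141, 0.0, -2.793]
force: [-1.5, -0.1, 5.5]
gripper_width: 0.642
gripper_force: 44.1
```

Call:
send_rows(
  moves=[
    [0,0,0,0,0,0],
    [0,0,0,0,0,0],
    [0,0,0,0,0,0],
    [0,0,0,0,0,0],
  ],
  jaw=75,
)

```text
time_s: 19.85
ee_pos: [593.1, 53.1, 191.2]
orientation: [3.141, -0.0, -2.793]
force: [0.5, 0.3, -0.5]
gripper_width: 0.874
gripper_force: 0.0
```

Call:
send_rows(
  moves=[
    [0,0,0.1,0,0,0],
    [0,0,0.25,0,0,0],
    [0,0,0.45,0,0,0],
    [-0.2,-0.2,0.6,0,0,0],
    [-0.4,-0.2,0.6,0,0,0],
    [-0.4,-0.4,0.6,0,0,-0.017],
    [-0.4,-0.4,0.6,0,0,-0.0345],
    [-0.4,-0.4,0.6,0,0,-0.0345],
  ],
)

```text
time_s: 20.52
ee_pos: [512.1, -28.5, 312.0]
orientation: [-3.141, 0.001, -3.015]
force: [0.5, 0.2, -0.3]
gripper_width: 0.879
gripper_force: 0.0
```

```bash
python3 - <<'E'
from fit import *
look("w9",["brush_mid","heel_mid","brush_rest"]); s=monitor.read_state(); print(s["ee_pos"],s["orientation"],s["time_s"])
X=near("w9",(603,57),50,38,50)
b=min((minimize(lambda q:(np.maximum(sdD(X,q)[0],0)**2).mean(),[603,57,a],method="Nelder-Mead") for a in (.2,.35,.5)),key=lambda r:r.fun); print(b.x,b.fun,len(X),np.percentile(X[:,2],[2,50,98]))
X=near("w9",(603,57),58,18,26)
def cost(q): 
    s,x,y=sdD(X,q[:3]); return (np.minimum(np.maximum(4-s,0)+np.maximum(s-q[3],0),6)**2).mean()+.02*q[3]
r=minimize(cost,[603,57,.34,14],method="Nelder-Mead",options=dict(maxiter=3000));print("nest",r.x,r.fun,len(X))
X=ld("w9","brush_mid_0"); print("brush",rect(X),X[:,2].mean())
P=X[:,:2]; c=P.mean(0); w,V=np.linalg.eigh(np.cov((P-c).T)); print(c,V[:,1])
X=near("w9",(612,-300),95,3,60); print("rest",rect(X)); print(rect(X[X[:,2]>18]),(X[:,2]>18).sum())
E
```

```text
brush_mid 0 0.79 [219. 223.] 603 [ 536. -130.    4.] [ 660. -100.   10.]
heel_mid 0 0.8 [383. 292.] 2290 [571.  21.  11.] [629.  64.  46.]
brush_rest 0 0.56 [ 89. 237.] 4592 [ 539. -333.    1.] [ 683. -267.   35.]
[513.56129969 -26.26661716 311.03520551] [ 3.14090545e+00 -8.12512655e-05 -3.00751356e+00] 20.7167
[6.03303037e+02 4.89678682e+01 2.69006873e-01] 0.0 1704 [39.30623859 44.20858923 45.49733617]
nest [6.06431118e+02 6.08509747e+01 3.28043712e-01 1.88403015e+01] 0.3972922682750971 996
brush ((598.4639282226562, -116.01982879638672), (129.49371337890625, 11.664764404296875), 11.315729141235352) 7.171656619955991
[ 567.48877996 -121.25281478] [-0.9785336  -0.20608736]
rest ((611.580078125, -300.5696105957031), (147.82887268066406, 67.66832733154297), 2.438566207885742)
((594.1480712890625, -300.5892639160156), (93.20941162109375, 59.730525970458984), 2.533921003341675) 364
```

View pics/w9.png

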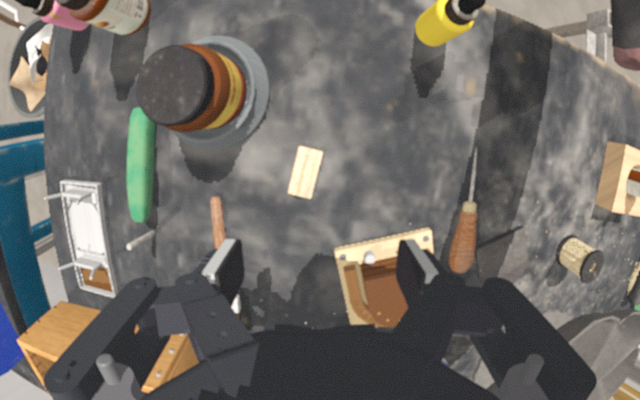

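```bash
python3 - <<'E'
from fit import *
for c in("scene","side"):
    p=np.load(c+".npz"); X,_,_=pts(p)
    for (x0,x1,y0,y1) in((540,680,-210,-40),(540,700,-380,-220)):
        m=(X[:,0]>x0)&(X[:,0]<x1)&(X[:,1]>y0)&(X[:,1]<y1)&(X[:,2]>25); Y=X[m]
        print(c,(x0,x1,y0,y1),len(Y), np.percentile(Y,[2,50,98],0).round() if len(Y) else "")
        m=m&(X[:,2]>75); Y=X[m]; print("   high",len(Y),np.percentile(Y,[2,50,98],0).round() if len(Y) else "")
E
```

```text
scene (540, 680, -210, -40) 37 [[ 540. -209.   25.]
 [ 578. -206.   29.]
 [ 584. -199.   48.]]
   high 0 
scene (540, 700, -380, -220) 33 [[ 546. -333.   26.]
 [ 553. -284.   33.]
 [ 639. -275.   40.]]
   high 0 
side (540, 680, -210, -40) 10 [[ 541. -209.   30.]
 [ 547. -200.   32.]
 [ 552. -195.   34.]]
   high 0 
side (540, 700, -380, -220) 0 
   high 0
```

Call:
send_rows(
  moves=[
    [0.15,-0.15,0,0,0,0],
    [0.3,-0.3,0,0,0,0],
    [0.42,-0.42,0,0,0,0],
    [0.51,-0.446,-0.1,0,0,0],
    [0.51,-0.446,-0.2,0,0,0],
    [0.51,-0.446,-0.3,0,0,0],
    [0.51,-0.446,-0.3,0,0,0],
    [0.51,-0.446,-0.3,0,0,0],
  ],
  jaw=45,
)

```text
time_s: 21.38
ee_pos: [615.2, -115.1, 249.6]
orientation: [3.14, -0.003, -3.008]
force: [0.3, 0.6, 0.9]
gripper_width: 0.525
gripper_force: 0.0
```

```bash
python3 - <<'E'
from fit import *
look("w10",["brush_mid"]); s=monitor.read_state(); print(s["ee_pos"],s["orientation"],s["time_s"])
X=ld("w10","brush_mid_0");X=X[X[:,2]<25]; P=X[:,:2]; a=np.array([-.9915,-.13]); n=np.array([-.13,.9915]); d=P-[615.2,-116.1]; s=d@a
for k in range(-80,85,16):
    m=(s>=k)&(s<k+16)
    if m.sum()>5: print(k,m.sum(),np.percentile(d[m]@n,[2,98]).round(1),X[m,2].mean().round(1))
E
```

```text
brush_mid 0 0.71 [535. 225.] 5484 [566.  21.  13.] [629.  81.  45.]
brush_mid 1 0.61 [317. 226.] 4482 [ 539. -130.    5.] [692. -99.  10.]
[ 615.82347268 -115.49644884  252.10107669] [-3.14123154e+00  1.31195592e-03 -3.00848442e+00] 21.4833
-32 90 [145.3 152.8] 19.6
-16 112 [142.1 146.1] 20.2
0 155 [138.8 143.5] 19.7
16 244 [144.4 190.8] 19.3
```

View pics/w10.png

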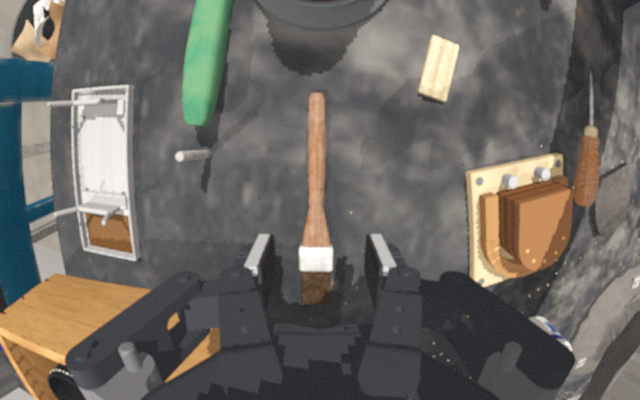

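The brush at (317,226) lies centred between the fingers, and the heel sits in the nest at (535,225). I'll go down and grip the brush.

Call:
send_rows(
  moves=[
    [0,0,-0.12,0,0,0],
    [0,0,-0.24,0,0,0],
    [0,0,-0.32,0,0,0],
    [0,0,-0.36,0,0,0],
    [0,0,-0.38,0,0,0],
    [0,0,-0.38,0,0,0],
    [0,0,-0.38,0,0,0],
  ],
)

```text
time_s: 22.07
ee_pos: [615.8, -116.2, 176.7]
orientation: [-3.141, 0.002, -3.01]
force: [-0.4, 0.2, -0.7]
gripper_width: 0.535
gripper_force: 0.0
```

Call:
send_rows(
  moves=[
    [0,0,0,0,0,0],
    [0,0,0,0,0,0],
    [0,0,0,0,0,0],
    [0,0,0,0,0,0],
    [0,0,0,0,0,0],
    [0,0,0,0,0,0],
    [0,0,0,0,0,0],
    [0,0,0,0,0,0],
  ],
  jaw=2,
  grip_force=30,
)

```text
time_s: 22.73
ee_pos: [615.6, -116.2, 176.7]
orientation: [-3.141, 0.002, -3.01]
force: [-0.7, 0.7, 7.2]
gripper_width: 0.209
gripper_force: 29.5
```

Call:
send_rows(
  moves=[
    [0,0,0.1,0,0,0],
    [0,0,0.2,0,0,0],
    [0,0,0.35,0,0,0],
    [0,0,0.5,0,0,0],
    [0,0,0.5,0,0,0],
    [0,0,0.5,0,0,0],
  ],
)

```text
time_s: 23.23
ee_pos: [615.6, -116.3, 277.5]
orientation: [-3.14, 0.004, -3.01]
force: [0.7, -0.6, -1.1]
gripper_width: 0.212
gripper_force: 29.4
```

```bash
python3 - <<'E'
from fit import *
look("w11",["brush_mid"]); s=monitor.read_state(); print(s["ee_pos"],s["gripper_width"])
p=np.load("w11.npz")
for k in p.files:
    if k.startswith("brush_mid_"):
        X=ld("w11",k); X=X[X[:,2]>60]
        if len(X)<50: continue
        print(k,rect(X),len(X)); a=np.array([.9915,.13]); sx=(X[:,:2]-s["ee_pos"][:2])@a; n=(X[:,:2]-s["ee_pos"][:2])@[-.13,.9915]
        for q in range(-100,100,16):
            m=(sx>=q)&(sx<q+16)
            if m.sum()>5: print(q,m.sum(),np.percentile(n[m],[3,97]).round(1),X[m,2].mean().round(1))
E
```

```text
brush_mid 0 0.97 [320. 216.] 7042 [ 537. -129.  105.] [ 659. -103.  111.]
brush_mid 1 0.37 [321.  14.] 2945 [ 456. -176.    4.] [488. -92.  28.]
[ 614.51681816 -115.95281881  274.6244065 ] 0.2135127274009721
brush_mid_0 ((598.9794921875, -121.70014953613281), (128.60223388671875, 23.617765426635742), 10.60417366027832) 6435
-84 582 [-4.5  4.7] 107.4
-68 863 [-5.4  4.9] 107.5
-52 892 [-5.4  5.5] 107.7
-36 750 [-5.1  4.7] 108.1
-20 629 [-5.1  4. ] 108.4
-4 634 [-5.8  4.8] 108.6
12 875 [-9.1  7.8] 108.4
28 1052 [-10.9   9.8] 110.2
44 158 [-10.6   9.7] 110.6
```

View pics/w11.png

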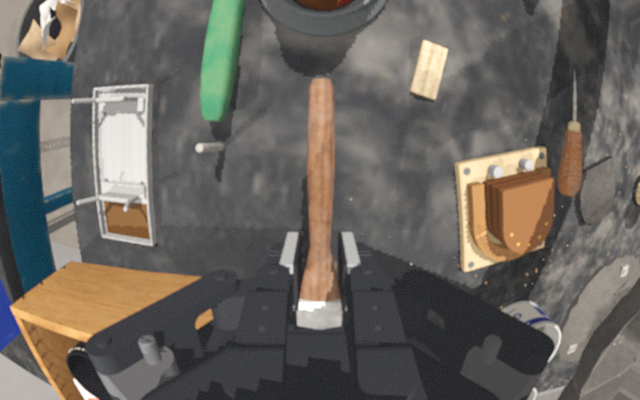

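```bash
python3 - <<'E'
from fit import *
for t in("w11","w9","w3"):
    X=wpts(np.load(t+".npz"))[0]
    m=(X[:,0]>560)&(X[:,0]<800)&(X[:,1]>-420)&(X[:,1]<-190)&(X[:,2]>45)&(X[:,2]<400); Y=X[m]; print(t,len(Y),np.percentile(Y,[1,50,99],0).round() if len(Y) else "")
    m=m&(X[:,1]<-230)&(X[:,0]<720);Y=X[m]; print("   close",len(Y),np.percentile(Y,[1,50,99],0).round() if len(Y) else "")
p=np.load("scene.npz"); X=pts(p)[0]; m=(X[:,0]>640)&(X[:,0]<760)&(X[:,1]>-420)&(X[:,1]<-190)&(X[:,2]>20)
Y=X[m];print(len(Y),np.percentile(Y,[1,50,99],0).round())
E
```

```text
w11 7275 [[ 707. -392.   46.]
 [ 726. -322.   88.]
 [ 799. -194.  111.]]
   close 1489 [[ 714. -298.   46.]
 [ 718. -276.   72.]
 [ 720. -247.  108.]]
w9 2179 [[ 581. -393.   46.]
 [ 728. -357.   87.]
 [ 795. -202.  109.]]
   close 0 
w3 591 [[ 580. -271.   48.]
 [ 767. -261.   91.]
 [ 796. -200.  112.]]
   close 0 
3190 [[ 707. -417.   23.]
 [ 720. -288.  334.]
 [ 749. -192.  372.]]
```

Call:
send_rows(
  moves=[
    [-0.01,-0.12,0,0,0,0],
    [-0.03,-0.28,0,0,0,-0.004],
    [-0.05,-0.44,0,0,0,-0.008],
    [-0.06,-0.6,0,0,0,-0.0143],
    [-0.075,-0.75,0,0,0,-0.0143],
    [-0.075,-0.87,0,0,0,-0.0143],
    [-0.075,-0.92,0,0,0,-0.0143],
    [-0.075,-0.92,0,0,0,-0.0143],
  ],
)

```text
time_s: 24.0
ee_pos: [599.6, -302.2, 273.4]
orientation: [3.14, -0.002, -3.103]
force: [-0.2, 0.5, -0.5]
gripper_width: 0.209
gripper_force: 29.4
```

Call:
send_rows(
  moves=[
    [0,0,-0.05,0,0,0],
    [0,0,-0.12,0,0,0],
    [0,0,-0.2,0,0,0],
    [0,0,-0.2,0,0,0],
    [0,0,-0.2,0,0,0],
  ],
)

```text
time_s: 24.42
ee_pos: [599.7, -297.9, 233.6]
orientation: [3.139, -0.003, -3.098]
force: [-0.5, 0.3, -0.3]
gripper_width: 0.209
gripper_force: 29.4
```

```bash
python3 - <<'E'
from fit import *
look("w12",["brush_mid"]); s=monitor.read_state(); print(s["ee_pos"],s["orientation"],s["time_s"])
X=near("w12",(600,-300),100,4,48); print("rest",rect(X[X[:,2]<14])); U=X[(X[:,2]>18)]; print(rect(U),len(U))
for lo,hi in((540,560),(625,650)): u=U[(U[:,0]>lo)&(U[:,0]<hi)]; print(lo,np.percentile(u,[2,50,98],0).round(1) if len(u) else "")
X=ld("w12","brush_mid_0"); X=X[X[:,2]>50]; print("brush",rect(X),np.percentile(X,[1,99],0).round())
E
```

```text
brush_mid 0 0.79 [321. 217.] 7107 [ 519. -305.   62.] [ 643. -286.   67.]
[ 600.49410467 -298.99855647  235.6609601 ] [ 3.14136271e+00  3.41124279e-04 -3.09868748e+00] 24.5167
rest ((609.238525390625, -266.82318115234375), (145.32530212402344, 132.0311737060547), 2.5356602668762207)
((580.4805297851562, -263.14013671875), (98.78792572021484, 117.12798309326172), 16.898021697998047) 1070
540 [[ 547.4 -331.5   19.3]
 [ 550.5 -288.1   27.1]
 [ 559.2 -211.1   43.2]]
625 [[ 635.  -307.2   18.3]
 [ 636.3 -284.3   20.7]
 [ 638.  -283.6   23.8]]
brush ((581.1927490234375, -299.6871337890625), (128.73023986816406, 23.191268920898438), 3.932492971420288) [[ 518. -306.   62.]
 [ 643. -286.   67.]]
```

View pics/w12.png

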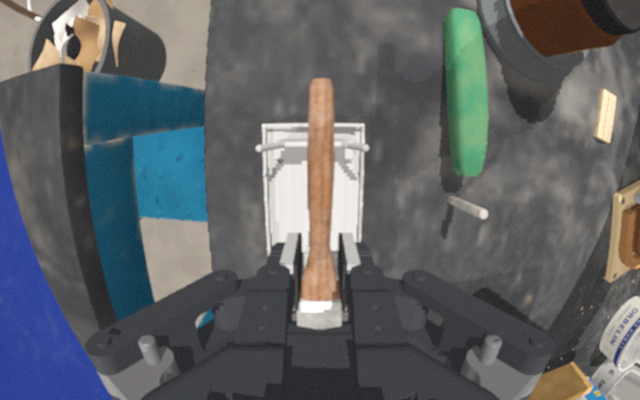

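Call:
send_rows(
  moves=[
    [0,-0.005,-0.04,0,0,0],
    [0,-0.007,-0.08,0,0,0],
    [0,-0.007,-0.12,0,0,0],
    [0,-0.007,-0.15,0,0,0],
    [0,-0.007,-0.17,0,0,0],
    [0,-0.007,-0.18,0,0,0],
    [0,-0.007,-0.18,0,0,0],
  ],
)

```text
time_s: 25.1
ee_pos: [599.8, -301.4, 199.4]
orientation: [3.141, -0.001, -3.1]
force: [-1.4, -0.4, 2.3]
gripper_width: 0.206
gripper_force: 29.9
```

Call:
send_rows(
  moves=[
    [0,0,0,0,0,0],
    [0,0,0,0,0,0],
    [0,0,0,0,0,0],
    [0,0,0,0,0,0],
  ],
  jaw=40,
)

```text
time_s: 25.43
ee_pos: [600.1, -301.6, 199.2]
orientation: [3.142, 0.0, -3.1]
force: [0.1, -0.8, 0.0]
gripper_width: 0.47
gripper_force: 0.0
```

Call:
send_rows(
  moves=[
    [0,0,0.08,0,0,0],
    [0,0,0.2,0,0,0],
    [0,0,0.35,0,0,0],
    [-0.2,0,0.5,0,0,0],
    [-0.4,0.2,0.7,0,0,0],
    [-0.6,0.4,0.9,0,0,0],
    [-0.75,0.5,0.9,0,0,0],
    [-0.75,0.5,0.9,0,0,0],
  ],
)

```text
time_s: 26.1
ee_pos: [456.1, -206.7, 376.5]
orientation: [-3.141, 0.001, -3.1]
force: [0.1, 0.2, -0.0]
gripper_width: 0.47
gripper_force: 0.0
```

```bash
python3 - <<'E'
from fit import *
look("w13",["brush_mid"]); s=monitor.read_state(); print(s["ee_pos"],s["time_s"])
X=ld("w13","brush_mid_0"); X=X[X[:,2]>15]; print("brush",rect(X),np.percentile(X,[1,50,99],0).round(1))
X=near("w13",(603,57),55,38,50); print("heel",len(X))
b=min((minimize(lambda q:(np.maximum(sdD(X,q)[0],0)**2).mean(),[603,57,a],method="Nelder-Mead") for a in (.2,.35,.5)),key=lambda r:r.fun) if len(X)>100 else None; print(b and b.x,b and b.fun)
X=near("w13",(435,-137),45,85,100); print("jar",circ(X),np.percentile(X,[1,99],0))
E
```

```text
brush_mid 0 0.57 [233. 246.] 374 [ 517. -308.   26.] [ 564. -297.   31.]
[ 453.57332022 -204.1660993   378.27602906] 26.2
brush ((540.5542602539062, -301.9443664550781), (47.66176223754883, 10.097794532775879), 0.45891380310058594) [[ 517.3 -306.8   27.5]
 [ 540.2 -302.    29.8]
 [ 562.9 -297.3   31.5]]
heel 941
[6.00913948e+02 5.66665045e+01 3.57678711e-01] 0.005348039545776174
jar [ 434.1 -137.9   19.2] [[ 409.05430422 -162.89026423   88.17819449]
 [ 459.45489745 -111.78487884   95.77177084]]
```

View pics/w13.png

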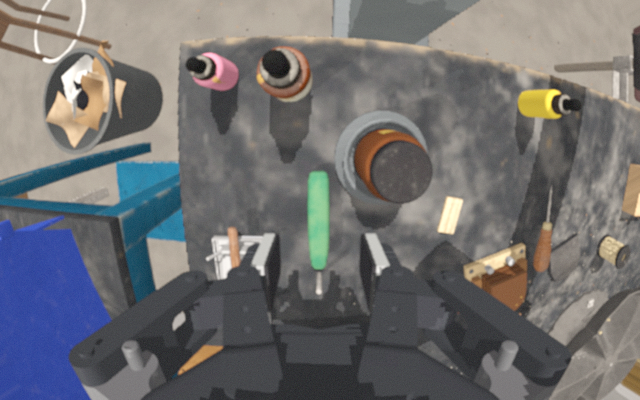

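Call:
send_rows(
  moves=[
    [-0.15,0.1,0.1,0,0,0],
    [-0.3,0.2,0.2,0,0,0],
    [-0.45,0.3,0.3,0,0,0],
    [-0.6,0.4,0.4,0,0,0],
    [-0.6,0.4,0.4,0,0,0],
    [-0.6,0.4,0.4,0,0,0],
  ],
)

```text
time_s: 26.7
ee_pos: [336.6, -126.9, 456.8]
orientation: [-3.139, 0.004, -3.1]
force: [0.1, 0.6, 0.0]
gripper_width: 0.47
gripper_force: 0.0
```

```bash
python3 - <<'E'
from fit import *
look("w14",["brush_mid","heel_mid"]); s=monitor.read_state(); print(s["ee_pos"],s["time_s"])
p=cams.camera("scene"); save(p,"sc2"); Z=pts(p)[0]
for t,X0 in(("w14",wpts(np.load("w14.npz"))[0]),("scene",Z)):
    def nr(c,r,lo,hi): return X0[(np.hypot(X0[:,0]-c[0],X0[:,1]-c[1])<r)&(X0[:,2]>lo)&(X0[:,2]<hi)]
    X=nr((603,57),55,39,50)
    if len(X)>60:
        b=min((minimize(lambda q:(np.maximum(sdD(X,q)[0],0)**2).mean(),[603,57,a],method="Nelder-Mead") for a in (.2,.35,.5)),key=lambda r:r.fun); print(t,"heel",b.x,b.fun,len(X),np.median(X[:,2]))
    X=nr((603,57),60,18,26)
    def cost(q): 
        s,x,y=sdD(X,q[:3]); return (np.minimum(np.maximum(4-s,0)+np.maximum(s-q[3],0),6)**2).mean()+.02*q[3]
    if len(X)>60: r=minimize(cost,[603,57,.34,14],method="Nelder-Mead",options=dict(maxiter=3000));print("nest",r.x,r.fun,len(X))
for r in cams.trace("brush_mid",p):
    X=pts(p,r["pixels"])[0]; X=X[(X[:,2]>15)&(X[:,2]<50)&(X[:,1]<-250)]; 
    if len(X)>20: print("brush sc",r["conf"],np.percentile(X,[1,50,99],0).round(1))
for k in np.load("w14.npz").files:
    if k.startswith("brush_mid_"):
        X=ld("w14",k); X=X[X[:,2]>15]
        if len(X)>20: print(k,np.percentile(X,[1,50,99],0).round(1))
a=p["pixels"][180:300,290:450,::-1]
cv2.imwrite("pics/sc2c.png",cv2.resize(a,(800,600),interpolation=cv2.INTER_CUBIC))
E
```

```text
brush_mid 0 0.73 [220. 340.] 203 [ 627. -308.   25.] [ 676. -286.   34.]
brush_mid 1 0.24 [421. 341.] 166 [ 319. -105.   43.] [631.  71. 373.]
heel_mid 0 0.47 [418. 341.] 164 [592.  45.  43.] [631.  73.  46.]
[ 338.13906727 -128.05437225  454.83444764] 26.85
w14 heel [6.03e+02 5.70e+01 2.00e-01] 0.0 182 44.35894508429028
scene heel [6.00537294e+02 5.31867311e+01 3.30879948e-01] 0.11262774009351452 142 41.096856482467004
nest [6.11246309e+02 6.65662615e+01 3.50815455e-01 2.67968156e+01] 0.5712103804220293 112
brush sc 0.55 [[ 519.3 -315.5   21.9]
 [ 625.  -306.8   27.9]
 [ 678.2 -292.1   32.1]]
brush_mid_0 [[ 629.1 -306.3   29.3]
 [ 652.3 -295.6   32.4]
 [ 671.3 -287.    34.4]]
brush_mid_1 [[597.7  47.3  42.9]
 [617.5  55.1  44.4]
 [629.5  69.5  45.8]]
```

View pics/sc2c.png

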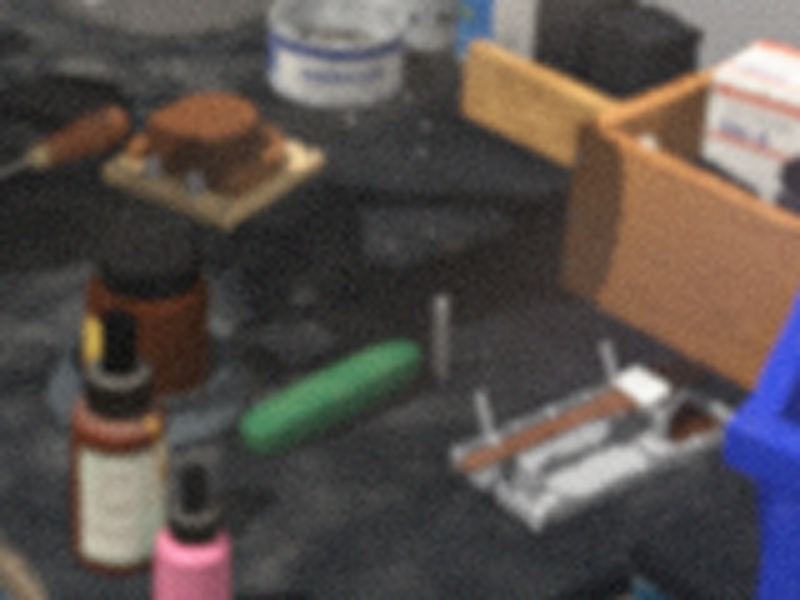

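The brush lies in both notches at crop (570,420), bristles over the stain. The heel is flat in its nest at (205,140) and the jar is in its base at (150,320). The bottle was checked in its block earlier. I'll hand the job in.

```bash
python3 -c "
from rig import ticket
print(ticket.sign_off())"
```

```text
the job is handed in; nothing more can be done
None
```

The job is handed in at about 27 s of the 109 s allowed: by the last camera checks, the jar is in its base, the bottle in its block, the brush in both notches with its bristles over the drip end, and the heel flat in its nest, but the sign-off gave no verdict.

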